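# Load the drilling jig and close its drill plate

## Robot

A 7-joint arm with a two-finger parallel gripper is mounted at the origin on the work surface. World frame = base frame: x ahead of the robot, y to its left, z up, the work surface at z = 0. Lengths are in m, angles in rad, forces in N, time in s.
With the tool pointing down it reaches from about 0.425 to 0.95 m from the base axis. Payload 4.7 kg.
Tool frame: the origin (TCP) lies on the centre line of the jaws, within the pads' length; the fingertips stand robot.nose_length ahead of it and the grasp point (between the pads) lies 8 mm behind it (robot.nose_length is the distance from the TCP to the fingertips, in m); z points along the fingers, x is the direction in which the jaws open and shut, and the axes are right-handed (so a half turn about z gives the same grasp; the last joint's range is limited). The gripper opens to 85 mm and grips with 20 to 120 N. Pads are 22 mm wide; open, the fingers measure 114 mm over their backs; the gripper's body (76 mm by 85 mm) begins 54 mm behind the grasp point. The pads swing forward as they close: fully open they stand 13 mm farther back than shut.
Start: joints at [-1.278, 0.469, -0.049, 1.532, 0.024, 1.141, -0.082], TCP at [0.213, 0.64, 0.242] pointing down, gripper open.
Joint ranges: [-2.59, 2.59], [-0.33, 1.99], [-1.39, 1.29], [0.1, 2.45], [-1.04, 4.18], [0.21, 1.99], [-2.66, 2.66]. Speed limits (rad/s): [2.57, 2.57, 3.14, 3.14, 3.14, 3.14, 3.14].

## Interface

Orientations are given as [roll, pitch, yaw] about the fixed x, y, z axes, in that order (R = Rz(yaw) Ry(pitch) Rx(roll)).
In Python, from plant import robot gives the robot as it stands. Calls block until the motion is done:
- robot.goto(position, orientation): joint-space move of the TCP to a pose.
- robot.move_straight(position, vel=0.15, attitude=None, contact_N=None): straight line of the TCP; attitude=None keeps the orientation; vel is the mean speed in m/s. With contact_N (N) it stops when the force on the tool has changed by that much, and returns True; else False.
- robot.move_joints(angles): joint-space move.
- robot.grip(opening, strength=None): opening from 0.0 (shut) to 1.0 (fully open); strength is the grip in N (None keeps the last); returns when the fingers have stopped.
- robot.sleep(seconds).
- robot.inverse_kinematics(position, orientation): joint angles nearest the present ones, or None.
- robot.sense(): the state.
- robot.grab_frame(name): name is "scene" or "top" or "wrist"; returns a dict with "image" (384x512x3 uint8, red, green, blue), "range_z" (384x512 float32, m along the optical axis (not along the pixel's ray), 0 where there is no reading), "fx", "fy", "cx", "cy" (pixels), "R" (3x3) and "t" (3): a world point X has camera coordinates R X + t. Camera axes: x right, y down, z forward; pixel columns grow to the right and rows downward; lengths in m; the calibration is good to about 2 mm. A picture is of the moment at which its call begins.
A pose or a line that the arm cannot do raises robot.IKError and nothing moves.
- robot.close_job(): hands the job in, once; it reports no verdict.
The state is a dict: "t": time; "joint_pos": joint angles; "joint_velocities": joint speeds; "effort": joint torques, N m; "tcp_pos": TCP position; "tcp_rot": TCP orientation; "wrist_force": force on the tool from outside, world axes, zero at the start; "torque": the same for the moment, N m; "opening": opening from 0.0 (shut) to 1.0 (fully open).
Only numpy, scipy, OpenCV 4.12 (cv2) and the standard library are available. Lean on these libraries where they do the work, as an engineer would, in place of code of your own. Each camera call takes 0.05 s, during which the arm holds its last target.

## Task

Get the drilling jig ready for the drill, using the fingertips only: push the batten along its nest until it is fully home against the steel end stop, and tip the hinged aluminium drill plate over its spine so that it lies flat on the other side, over the batten. Push and tip them with a finger, without taking the batten or the plate between the fingers or lifting the batten out of the nest, do not let the plate slam down, and leave the other things on the bench alone.

Things in the scene. Friction and masses are not known exactly. Their poses are not given: they have to be found in the camera images.
- jig: drilling jig screwed to the bench (fixed). Plywood base 15 mm thick, x = -100..100, y = -92..85 mm. Origin on the bench (z = 0) straight below the middle of the hinge spine. x runs along the spine, away from the robot, towards the end stop; y to the side where the drill plate lies open at the start (robot's left); z up. Hinge lugs at x = +-(68..78) mm rise to 54 mm
- nest_mid (a point): centre of the nest's floor, jig x = 10, y = -50 mm, 15 mm above the bench; axes as the jig's. The nest is a channel 43 mm wide along x between two wooden fences 12 mm thick, jig x = -60..80 mm, their tops 41.5 mm above the bench
- spine_mid (a point): middle of the hinge axis, 45 mm above the bench, over the jig's origin; axes as the jig's. A wooden rest under the open plate stands at jig y = 59..77 mm, top 41.5 mm above the bench
- stop_face (a point): middle of the steel end stop's face, which the batten's far end must meet: jig x = 80, y = -50 mm, 27.5 mm above the bench; axes as the jig's (the batten comes to it moving along +x)
- leaf (a joint): angle of the drill plate about the spine, rad: 0 = flat open on the jig's +y side, 1.57 = upright, 3.14 (limit) = flat over the nest on the -y side, 2 mm clear of the batten. Starts at 0 to 0.3. The hinge is stiff (friction about 0.25 N m): the plate stays at whatever angle it is left, and takes about 2 to 5 N at its free edge to swing
- leaf_edge (a point): middle of the drill plate's free edge, 120 mm from the hinge axis, at mid thickness. Axes: x along the spine as the jig's, y from the spine out to the free edge, z the plate's normal (up when open, down when turned over). Lying flat, its underside is 42 mm above the bench and the outer 35 mm (open side) or 28 mm (nest side) overhang the base, with free space down to the bench
- leaf_mid (a point): centre of the drill plate, 63 mm from the hinge axis, at mid thickness; axes as leaf_edge. Aluminium plate, 130 mm along the spine (jig x = -65..65 mm), 6 to 120 mm from the axis, 6 mm thick, about 0.24 kg; four drill bushes (15 mm flanges 3 mm proud of the face that ends up on top) in a row 50 mm from the axis
- batten: softwood batten 160 (x) x 40 (y) x 25 mm (z), about 0.11 kg, loose in the nest, its x along the jig's x, its top 40 mm above the bench. Origin: centre of its underside. It starts 25 to 65 mm short of the end stop, its near end sticking out of the fences towards the robot; fully home, the near end still stands 20 mm out of the fences, at jig x = -80 mm
- batten_far_end (a point): middle of the batten's far end face (towards the end stop), 12.5 mm above its underside
- batten_near_end (a point): middle of the batten's near end face (towards the robot), 12.5 mm above its underside; the face to push on
- spare_batten_1: spare softwood batten, 160 x 40 x 25 mm, lying flat on the bench beyond the nest side of the jig; identical to the batten in the nest. Bystander. Origin: centre of its underside, x along its length
- spare_batten_2: second spare softwood batten, 160 x 40 x 25 mm, lying flat on the bench beside the first. Bystander. Origin: centre of its underside
- pencil: flat carpenter's pencil, about 160 x 14 x 8 mm, on the bench at the robot's side of the jig. Bystander. Origin: centre of its underside, x towards its tip
- tape_measure: grey tape measure standing on its edge, 66 x 36 x 66 mm, on the bench near the robot's side of the jig. Bystander. Origin: centre of its underside
- dowel_tub: small open white tub of wooden dowels, 72 mm across the rim, about 72 mm tall with its dowels, on the bench beyond the far end of the jig. Bystander. Origin: centre of its underside
- try_square: try square lying flat: wooden stock 115 x 26 x 18 mm, steel blade reaching 150 mm out along its y. Bystander. Origin: centre of the stock's underside
- drill: cordless drill standing on its battery, about 210 mm tall and 180 mm long with its bit. Bystander. Origin: centre of its foot
- glue_bottle: white glue bottle, 64 mm across, 170 mm tall. Bystander. Origin: centre of its foot
Not all that is in view belongs to the job. What is shaped like the batten but turquoise or yellow is not meant.

How it is judged:
At the end, for the whole second after the job is handed in: The drill plate lies flat over the nest (joint above 3.09 rad, at most 3 degrees from its end stop) and still; the batten lies flat in the nest, at rest, its far end within 3 mm of the end stop; the robot is clear (value of joint leaf above 3.09 rad and velocity of joint leaf below 0.05 rad/s and x of batten_far_end in the frame of stop_face above -0.003 m and y of batten in the frame of jig between -0.056 and -0.044 m and z of batten in the frame of jig below 0.018 m and angle between batten's own z axis and vertical below 0.05 rad and linear speed of batten below 0.02 m/s); the robot touches nothing.
It fails at once if the batten is lifted or tipped out of the nest (12 mm up or 0.15 rad) (z of batten in the frame of jig above 0.027 m or angle between batten's own z axis and vertical above 0.15 rad).
It fails at once if the batten is taken between the fingers instead of pushed (x of the grasp point in the frame of batten between -0.075 and 0.075 m and y of the grasp point in the frame of batten between -0.015 and 0.015 m and z of the grasp point in the frame of batten between -0.005 and 0.038 m).
It fails at once if the drill plate is taken between the fingers instead of tipped over ((x of the grasp point in the frame of leaf_mid between -0.062 and 0.062 m and y of the grasp point in the frame of leaf_mid between -0.055 and 0.056 m and z of the grasp point in the frame of leaf_mid between -0.005 and 0.005 m) or (x of the grasp point in the frame of leaf_mid between -0.062 and 0.062 m and y of the grasp point in the frame of leaf_mid between 0.05 and 0.069 m and z of the grasp point in the frame of leaf_mid between -0.005 and 0.005 m and contact force between the fingers and leaf above 10 N)).
It fails at once if the drill plate swings faster than 3 rad/s (slammed) (velocity of joint leaf above 3 rad/s or velocity of joint leaf below -3 rad/s).
It fails at once if another thing on the bench is shifted by more than 25 mm or tipped over (distance of any of spare_batten_1, spare_batten_2, pencil, tape_measure, dowel_tub, try_square, drill, glue_bottle from where it was at the start of the episode above 0.025 m or angle between any of spare_batten_1, spare_batten_2, pencil, tape_measure, dowel_tub, try_square, drill, glue_bottle's own z axis and vertical above 0.4 rad).
It also fails if it takes over 58 s, if anything falls off the work surface, if the arm or the gripper's body presses on something with over 40 N, if the wrist force passes 120 N, or if a joint passes its speed limit or range.

## Working session

There is one attempt and no reset: what is moved stays moved. The work goes in short steps, each a Python script; the robot and the scene stay as the last script left them, time stands still between calls to the robot, and variables do not carry over. Pictures are saved under pics/ and viewed, and the job is handed in when it is done.

```bash
ls; mkdir -p pics; python3 - <<'E'
from plant import robot
import cv2,numpy as np
s=robot.sense();print(s['t'],s['tcp_pos'],s['tcp_rot'],s['opening'],robot.nose_length)
for n in ("scene","top","wrist"):
    f=robot.grab_frame(n);np.savez(f"pics/{n}0.npz",**f);cv2.imwrite(f"pics/{n}0.png",cv2.resize(f["image"][:,:,::-1],(800,600)))
    print(n,f["fx"],f["cx"],f["cy"],-f["R"].T@f["t"])
E
```

```text
pics
0.0 [0.21329448 0.63981592 0.2412536 ] [3.14149975e+00 1.96834552e-03 1.24906230e+00] 0.9983803690909064 0.011
scene 414.6206654173532 254.06490284120918 185.8879802339505 [1.0867625  0.36308707 0.99859311]
top 412.2094891755789 258.0065698845531 190.35641148543647 [ 0.43049746 -0.06977621  1.38691131]
wrist 309.2878843300176 253.53742301602173 191.51671271028093 [0.13910945 0.66494173 0.37327589]
```

View pics/top0.png

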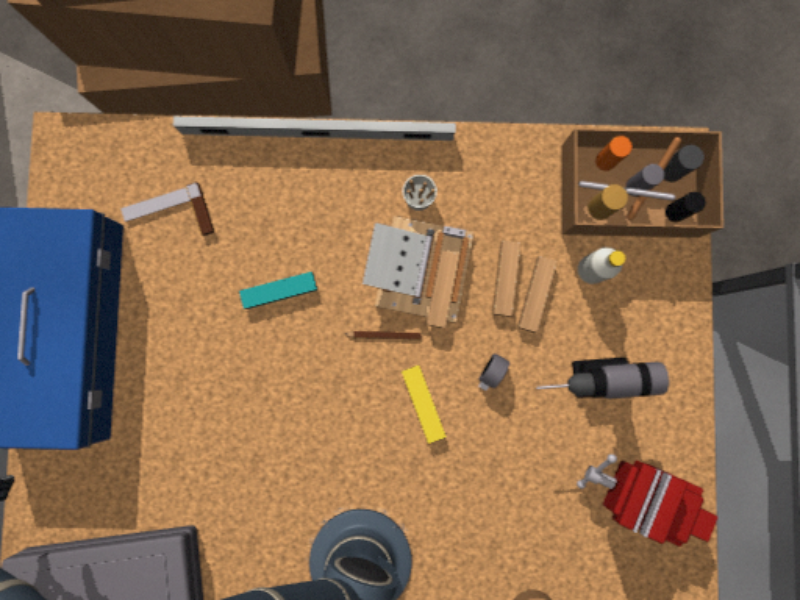

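View pics/scene0.png

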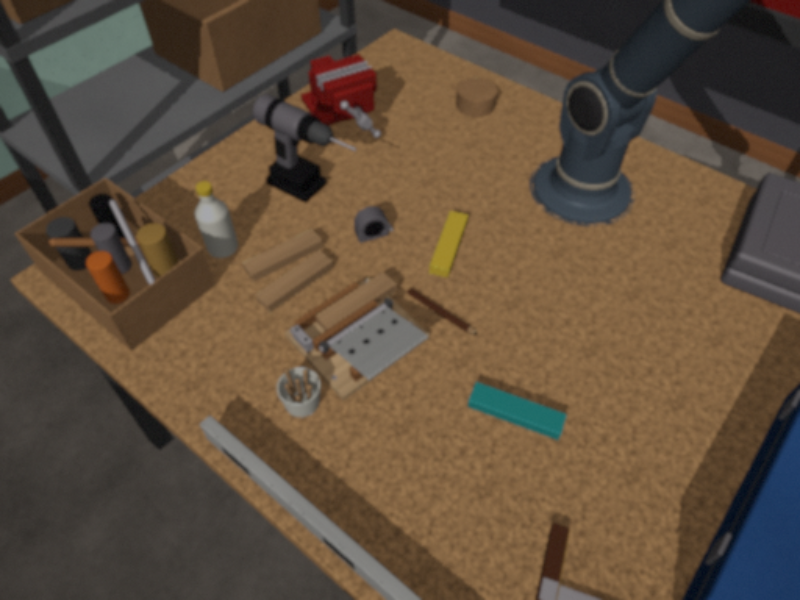

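The top view shows the jig at about (420,270) of 800x600: plate open on its left and the jig's batten in the nest at (445,280). The two spares lie at (507,278) and (538,294), with turquoise and yellow decoys at (278,290) and (424,404). The batten meant is the one between the fences. I'll enlarge the jig.

```bash
cat > h.py <<'E'
import numpy as np,cv2
def load(n): return dict(np.load(f"pics/{n}.npz"))
def w(f,u,v,z=None):
    # pixel (orig coords) -> world, by range, or plane z
    R,t=f["R"],f["t"]; c=-R.T@t
    d=R.T@np.array([(u-f["cx"])/f["fx"],(v-f["cy"])/f["fy"],1.0])
    if z is None: return c+d*f["range_z"][int(round(v)),int(round(u))]
    return c+d*(z-c[2])/d[2]
def px(f,X):
    p=f["R"]@np.asarray(X)+f["t"]; return np.array([f["fx"]*p[0]/p[2]+f["cx"],f["fy"]*p[1]/p[2]+f["cy"]])
def crop(f,u0,v0,u1,v1,k,name):
    im=f["image"][v0:v1,u0:u1,::-1]; cv2.imwrite(name,cv2.resize(im,None,fx=k,fy=k,interpolation=cv2.INTER_CUBIC))
E
python3 - <<'E'
from h import *
f=load("top0"); crop(f,225,130,315,215,7,"pics/c1.png")
f=load("scene0"); crop(f,170,165,290,260,6,"pics/c2.png")
E
```

```text
(no output)
```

View pics/c1.png

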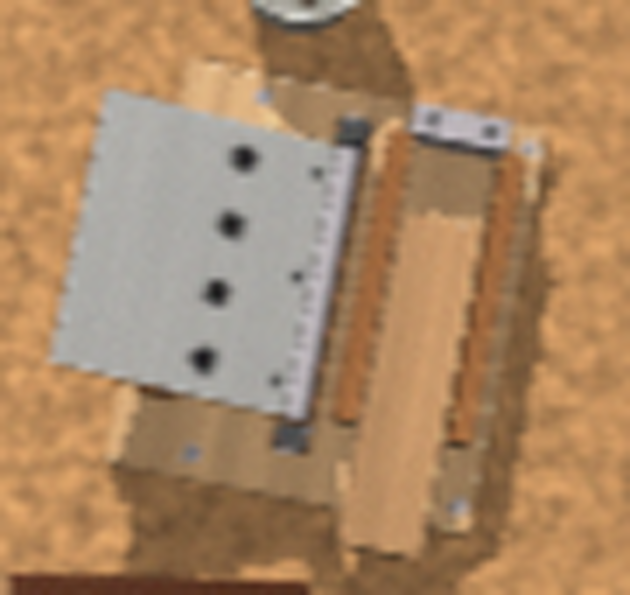

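View pics/c2.png

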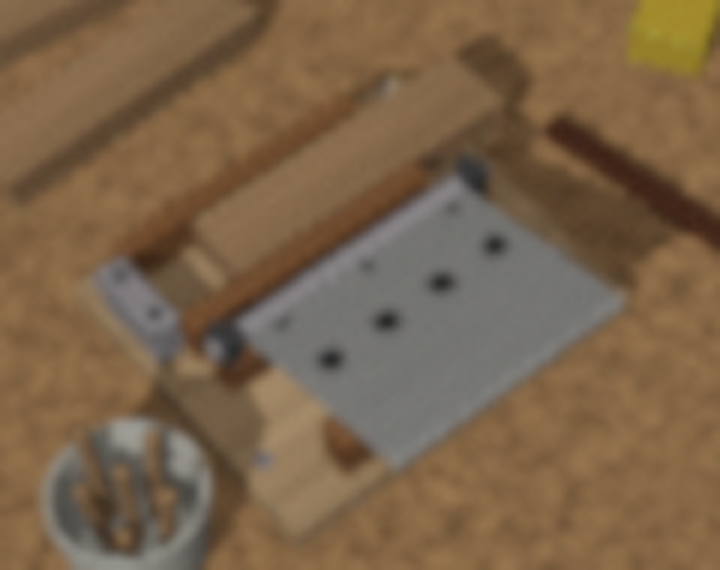

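```bash
cat >> h.py <<'E'
def c1(f,x,y,z): return w(f,225+(x+.5)/7-.5,130+(y+.5)/7-.5,z)
def c2(f,x,y,z): return w(f,170+(x+.5)/6-.5,165+(y+.5)/6-.5,z)
E
python3 - <<'E'
from h import *
np.set_printoptions(precision=4,suppress=True)
f=load("top0")
lf=c1(f,352,131,.054);ln=c1(f,291,437,.054)
d=lf-ln; yaw=np.arctan2(d[1],d[0]); print("lugs",lf,ln,np.linalg.norm(d),yaw)
o=(lf+ln)/2
# base corner checks  z=.015: (118,460) [-100,85]; (345,505)?; right-far (545,140): (100,-92)
for y in (yaw,):
    def J(p): 
        q=p[:2]-o[:2]; c,s=np.cos(y),np.sin(y); return np.array([c*q[0]+s*q[1],-s*q[0]+c*q[1],p[2]])
    for nm,x,yy,z in [("base n-l",112,458,.015),("base f-r",547,140,.015),("base n-r",470,530,.015),("batt fl",408,211,.04),("batt fr",482,218,.04),("batt nl",343,545,.04),("batt nr",420,556,.04),("stop l",411,137,.0415),("stop r",505,152,.0415),("fence r near",460,444,.0415),("fence l near",345,420,.0415),("plate fl",108,88,.05),("plate nl",52,360,.05),("bush1",244,158,.05),("bush4",203,359,.05)]:
        print(nm,J(c1(f,x,yy,z)))
# range points
Rz=f["range_z"]
for nm,x,yy in [("plate l",85,220),("plate mid",180,250),("plate r",280,290),("batten",420,400),("fence",490,300),("bench",30,500),("base",170,440)]:
    p=w(f,225+(x+.5)/7-.5,130+(yy+.5)/7-.5); print(nm,p,J(p))
E
```

```text
lugs [ 0.6866 -0.1298  0.054 ] [ 0.5423 -0.1041  0.054 ] 0.146586825833451 -0.17572073838040483
base n-l [-0.0966  0.0813  0.015 ]
base f-r [ 0.0953 -0.0934  0.015 ]
base n-r [-0.0967 -0.0926  0.015 ]
batt fl [ 0.0438 -0.0334  0.04  ]
batt fr [ 0.0474 -0.0683  0.04  ]
batt nl [-0.1169 -0.0338  0.04  ]
batt nr [-0.1149 -0.0701  0.04  ]
stop l [ 0.0785 -0.028   0.0415]
stop r [ 0.0802 -0.0729  0.0415]
fence r near [-0.0598 -0.0783  0.0415]
fence l near [-0.0594 -0.0234  0.0415]
plate fl [0.0715 0.1163 0.05  ]
plate nl [-0.0596  0.1161  0.05  ]
bush1 [0.0515 0.0471 0.05  ]
bush4 [-0.0453  0.0473  0.05  ]
plate l [ 0.6375 -0.0072  0.0798] [0.0036 0.1121 0.0798]
plate mid [ 0.6264 -0.0508  0.0682] [0.0003 0.0672 0.0682]
plate r [ 0.6113 -0.0977  0.0507] [-0.0065  0.0184  0.0507]
batten [ 0.5623 -0.1647  0.0393] [-0.043  -0.0561  0.0393]
fence [ 0.6104 -0.1969  0.0391] [ 0.01   -0.0795  0.0391]
bench [ 0.5138  0.0197 -0.0049] [-0.123   0.117  -0.0049]
base [ 0.5428 -0.0475  0.0146] [-0.0827  0.0559  0.0146]
```

Measured: jig origin at about (0.6145, -0.117) with yaw -0.176. The batten's far end is at jig x ≈ 0.0455, so about 35 mm short, and the plate is tilted about 0.3 rad. Next I check the bystander clearance, then push the batten.

```bash
cat >> h.py <<'E'
from scipy.spatial.transform import Rotation as Ro
O=np.array([0.6145,-0.117]);YAW=-0.176
def jw(x,y,z): c,s=np.cos(YAW),np.sin(YAW); return [O[0]+c*x-s*y,O[1]+s*x+c*y,z]
def wj(p): q=np.asarray(p)[:2]-O; c,s=np.cos(YAW),np.sin(YAW); return np.array([c*q[0]+s*q[1],-s*q[0]+c*q[1],p[2]])
E
python3 - <<'E'
from h import *
np.set_printoptions(precision=4,suppress=True)
f=load("top0")
for n,u,v,z in [("pencil R",421,337,.008),("pencil L",350,335,.008),("tape",494,370,.066),("tapeL",480,388,.0),("spare1 L",497,315,.025),("spare1 topL",501,242,.025)]:
    print(n,wj(w(f,u*.64,v*.64,z)))
# plate plane fit
P=[]
for y in range(100,400,6):
    for x in range(110,300,6):
        q=w(f,225+x/7,130+y/7); j=wj(q)
        if .02<j[1]<.11 and abs(j[0])<.055: P.append(j)
P=np.array(P);A=np.c_[P[:,1],np.ones(len(P))];k=np.linalg.lstsq(A,P[:,2],rcond=None)[0];print("slope",np.arctan(k[0]),k)
from plant import robot
print(robot.inverse_kinematics(jw(-.15,-.05,.15),[np.pi,0,1.395]))
robot.grip(0.0,20)
robot.goto(jw(-.15,-.05,.15),[np.pi,0,1.395])
s=robot.sense();print(s['t'],s['tcp_pos'],wj(s['tcp_pos']),s['opening'],s['joint_pos'])
for n in ("wrist",):
    f=robot.grab_frame(n);np.savez(f"pics/{n}1.npz",**f);cv2.imwrite(f"pics/{n}1.png",cv2.resize(f["image"][:,:,::-1],(800,600)))
E
```

```text
pencil R [-0.145  -0.0268  0.008 ]
pencil L [-0.1708  0.1228  0.008 ]
tape [-0.1835 -0.1842  0.066 ]
tapeL [-0.2267 -0.1718  0.    ]
spare1 L [-0.0682 -0.1752  0.025 ]
spare1 topL [ 0.0874 -0.1548  0.025 ]
slope 0.26690312912305764 [0.2734 0.0475]
[-0.3602  0.3087  0.6887  2.1142 -0.2712  0.8046  1.8903]
3.8083 [ 0.4585 -0.1393  0.15  ] [-0.1497 -0.0493  0.15  ] 0.0002418761797011733 [-0.3609  0.3088  0.6879  2.1138 -0.2713  0.8046  1.8903]
```

View pics/wrist1.png

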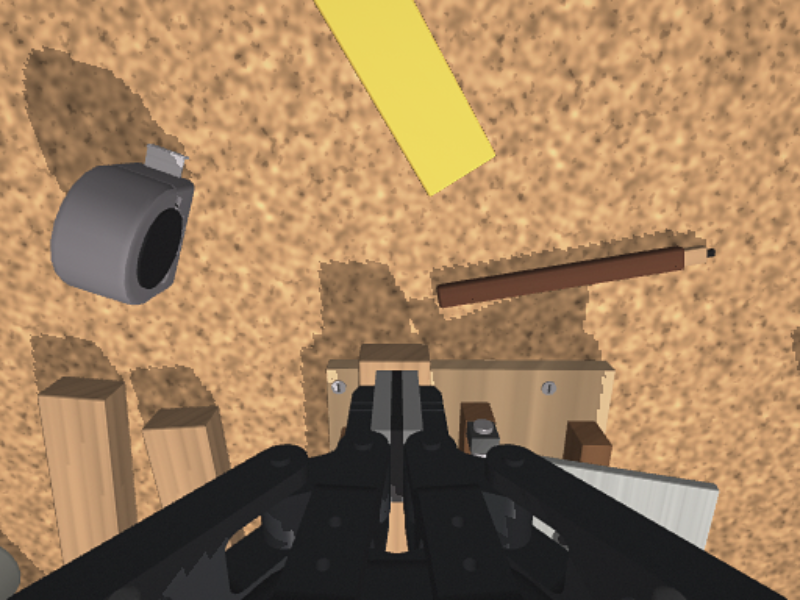

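The wrist view shows the closed fingers lined up with the near end of the batten (395,365). The pencil (440,295) and tape (120,235) are clear. Pushing now.

```bash
python3 - <<'E'
from h import *
np.set_printoptions(precision=4,suppress=True)
from plant import robot
def st(m): s=robot.sense();print(m,round(s['t'],2),wj(s['tcp_pos']),s['wrist_force'])
robot.move_straight(jw(-.142,-.051,.034),vel=.12,contact_N=8);st("down")
r=robot.move_straight(jw(-.100,-.051,.034),vel=.06,contact_N=20);st(r)
r=robot.move_straight(jw(-.080,-.051,.034),vel=.03,contact_N=12);st(r)
f=robot.grab_frame("top");np.savez("pics/top2.npz",**f);crop(f,225,130,315,215,7,"pics/c3.png")
f=robot.grab_frame("wrist");cv2.imwrite("pics/w2.png",cv2.resize(f["image"][:,:,::-1],(800,600)))
E
```

```text
down 4.97 [-0.1415 -0.0511  0.0346] [0.3011 0.1225 0.6855]
False 5.83 [-0.1002 -0.0511  0.0339] [0.3526 0.8742 0.1349]
True 6.33 [-0.0889 -0.0508  0.0332] [-0.2357  0.1749  0.1888]
```

View pics/c3.png

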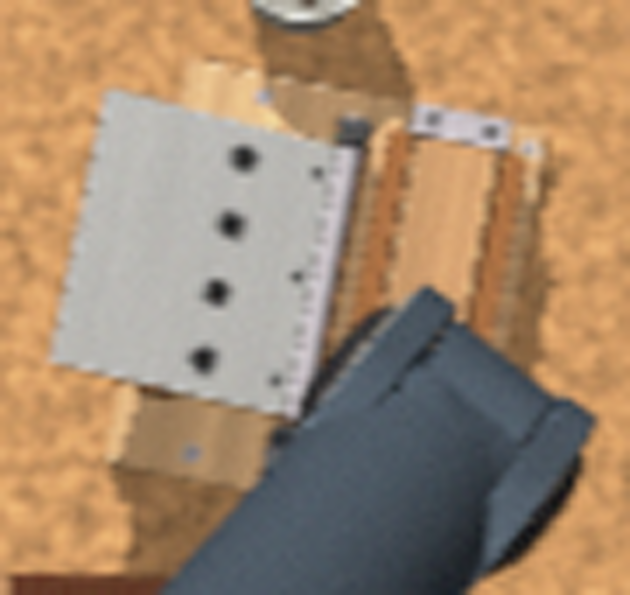

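The batten now meets the stop, with no gap left at (455,148). I'll press once more slowly to confirm, back off, and check reachability for the tipping path.

```bash
cat >> h.py <<'E'
H=0.011; NOSE=0.011
def rotm(a):
    """tool rpy: fingers pointing -y_jig and down, elevation a; tool x=-jig x (camera on top)"""
    x=[-1,0,0];z=[0,-np.cos(a),-np.sin(a)];y=np.cross(z,x)
    M=Ro.from_euler('z',YAW).as_matrix()@np.c_[x,y,z]
    return list(Ro.from_matrix(M).as_euler('xyz'))
def pose(th,a,r=0.102,x=0.0,gap=0.0):
    """TCP pos so that finger (half thickness H) touches plate underside at angle th"""
    u=np.array([np.cos(th),np.sin(th)]); n=np.array([-np.sin(th),np.cos(th)])  # leaf y, z
    b=np.array([np.cos(a),np.sin(a)]); p=np.array([-np.sin(a),np.cos(a)])      # finger back dir, upper normal
    if th<a:
        E=0.12*u-0.003*n
        tip=E-0.016*b-H*p-gap*n
    else:
        tip=r*u; m=max((H*p)@n,(-H*p)@n)
        tip=tip-(0.003+m+gap)*n
    t=tip+NOSE*b
    g=tip+(NOSE+.008)*b
    return jw(x,t[0],0.045+t[1]), rotm(a), np.array([g@u-.063,g@n])
E
python3 - <<'E'
from h import *
np.set_printoptions(precision=3,suppress=True)
from plant import robot
def st(m): s=robot.sense();print(m,round(s['t'],2),wj(s['tcp_pos']),s['wrist_force'])
r=robot.move_straight(jw(-.078,-.051,.034),vel=.015,contact_N=15);st(r)
robot.move_straight(jw(-.14,-.051,.036),vel=.12)
robot.move_straight(jw(-.15,-.05,.16),vel=.2);st("up")
q0=robot.sense()['joint_pos'];print(q0)
for a in (.5,.6,.8):
  for th in (.1,.3,.6,1,1.5,2,2.5,3.1):
    aa=a+(np.pi/2-a)*np.clip((th-1.2)/1.6,0,1)
    P,R,g=pose(th,aa); q=robot.inverse_kinematics(P,R)
    print(a,th,np.array(wj(P)),g,None if q is None else np.array(q))
E
```

```text
True 6.93 [-0.089 -0.051  0.032] [-0.063  0.44  -0.382]
up 8.28 [-0.15  -0.05   0.159] [ 0.054  0.547 -0.384]
[-0.366  0.306  0.699  2.092 -0.261  0.853  1.884]
0.5 0.1 [-0.     0.121  0.042] [ 0.064 -0.012] [-0.679  0.996  0.413  1.579  0.56   1.291  2.279]
0.5 0.3 [-0.     0.116  0.066] [ 0.062 -0.013] [-0.675  0.958  0.412  1.589  0.575  1.31   2.293]
0.5 0.6 [0.    0.102 0.096] [ 0.058 -0.016] [-0.667  0.907  0.424  1.612  0.595  1.319  2.319]
0.5 1 [0.    0.075 0.129] [ 0.056 -0.022] [-0.653  0.849  0.443  1.645  0.623  1.316  2.35 ]
0.5 1.5 [-0.     0.026  0.153] [ 0.052 -0.024] [-0.557  0.702  0.439  1.717  0.576  1.179  2.463]
0.5 2 [ 0.    -0.028  0.151] [ 0.05  -0.025] [-0.174  0.541  0.143  1.762  0.526  1.038  2.602]
0.5 2.5 [-0.    -0.075  0.123] [ 0.047 -0.025] [ 0.585  0.599 -0.618  1.747  0.638  1.018  2.636]
0.5 3.1 [ 0.    -0.102  0.064] [ 0.04  -0.022] [ 0.936  0.84  -0.997  1.743  0.816  1.033  2.601]
0.6 0.1 [0.    0.122 0.042] [ 0.065 -0.011] [-0.668  0.951  0.417  1.603  0.512  1.222  2.316]
0.6 0.3 [0.    0.118 0.066] [ 0.063 -0.013] [-0.66   0.912  0.41   1.6
[... 676 characters left out ...]
51  0.404  1.089  2.411]
0.8 0.3 [-0.     0.12   0.066] [ 0.065 -0.011] [-0.625  0.827  0.414  1.654  0.422  1.118  2.42 ]
0.8 0.6 [0.    0.105 0.099] [ 0.062 -0.013] [-0.606  0.772  0.409  1.664  0.448  1.147  2.442]
0.8 1 [-0.     0.074  0.131] [ 0.058 -0.018] [-0.575  0.712  0.416  1.688  0.479  1.156  2.477]
0.8 1.5 [0.    0.026 0.155] [ 0.055 -0.022] [-0.475  0.607  0.416  1.735  0.42   1.069  2.614]
0.8 2 [-0.    -0.029  0.152] [ 0.052 -0.024] [ 0.164  0.519 -0.239  1.744  0.573  1.061  2.588]
0.8 2.5 [-0.    -0.075  0.124] [ 0.048 -0.025] [ 0.666  0.62  -0.703  1.739  0.632  1.022  2.656]
0.8 3.1 [ 0.    -0.102  0.064] [ 0.04  -0.022] [ 0.936  0.84  -0.997  1.743  0.816  1.033  2.601]
```

The push is confirmed: contact at the same place (TCP x = -0.089) with 15 N. Next I move beneath the plate's free edge with the fingers tilted, and check before pushing.

```bash
python3 - <<'E'
from h import *
np.set_printoptions(precision=3,suppress=True)
from plant import robot
def st(m): s=robot.sense();print(m,round(s['t'],2),wj(s['tcp_pos']),s['wrist_force'])
a=.5
robot.goto(jw(-.02,.24,.20),rotm(a));st("via")
P,R,g=pose(.12,a); P=np.array(P); b=np.array(jw(0,np.cos(a),0))-np.array(jw(0,0,0)); b[2]=np.sin(a)
robot.move_straight(list(P+.07*b),vel=.2);st("pre")
r=robot.move_straight(list(P),vel=.08,contact_N=5);st(r)
f=robot.grab_frame("scene");crop(f,150,100,350,260,4,"pics/s3.png")
f=robot.grab_frame("wrist");cv2.imwrite("pics/w3.png",cv2.resize(f["image"][:,:,::-1],(800,600)))
f=robot.grab_frame("top");crop(f,205,120,315,215,7,"pics/t3.png")
E
```

```text
via 9.52 [-0.019  0.237  0.201] [-0.573 -0.789 -0.371]
pre 10.35 [0.001 0.182 0.079] [0.965 0.586 0.44 ]
False 11.38 [0.    0.121 0.044] [0.965 0.178 0.483]
```

View pics/s3.png

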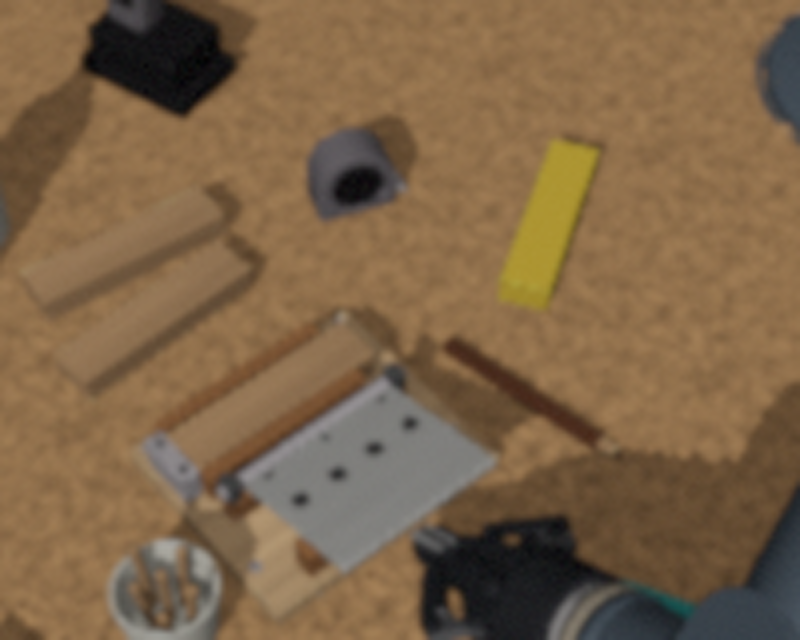

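View pics/w3.png

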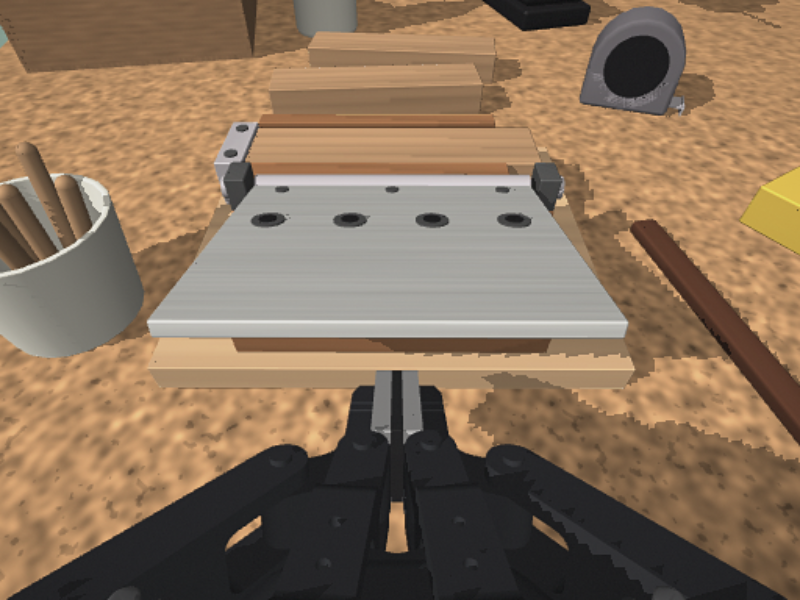

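The fingertips (397,372) are just under the free edge (row 330) and centred, and the batten is seated at the stop (235,150). Tipping the plate now to just past upright.

```bash
python3 - <<'E'
from h import *
np.set_printoptions(precision=3,suppress=True)
from plant import robot
a=.5
ths=[.22]+list(np.arange(.36,1.95,.14))
for th in ths:
    P,R,g=pose(th,a)
    r=robot.move_straight(P,vel=.05,contact_N=14)
    s=robot.sense();print(round(th,2),r,round(s['t'],2),wj(s['tcp_pos']),s['wrist_force'])
    if r: break
f=robot.grab_frame("scene");crop(f,150,100,350,260,4,"pics/s4.png")
f=robot.grab_frame("wrist");cv2.imwrite("pics/w4.png",cv2.resize(f["image"][:,:,::-1],(800,600)))
E
```

```text
0.22 False 11.92 [0.    0.119 0.057] [ 0.332  0.251 -1.   ]
0.36 False 12.4 [0.    0.114 0.073] [ 0.312 -0.13  -0.357]
0.5 False 12.88 [0.    0.105 0.088] [ 0.017  0.997 -0.381]
0.64 False 13.32 [0.    0.099 0.101] [-0.899  0.834  0.23 ]
0.78 False 13.77 [0.    0.091 0.113] [-0.79  -0.214 -0.014]
0.92 False 14.22 [0.    0.081 0.125] [ 0.046  0.266 -0.338]
1.06 False 14.67 [0.    0.069 0.134] [-0.286  0.076 -0.126]
1.2 False 15.12 [-0.     0.056  0.142] [ 0.157  0.084 -0.243]
1.34 False 15.58 [-0.     0.042  0.148] [-0.032 -0.514  0.042]
1.48 False 16.04 [-0.     0.027  0.152] [-0.041  0.892  0.193]
1.62 False 16.51 [-0.     0.011  0.153] [ 0.037 -0.978 -0.192]
1.76 False 16.98 [-0.    -0.004  0.152] [-0.549  0.14  -0.496]
1.9 False 17.44 [-0.    -0.02   0.148] [ 0.612  0.401 -0.119]
```

View pics/s4.png

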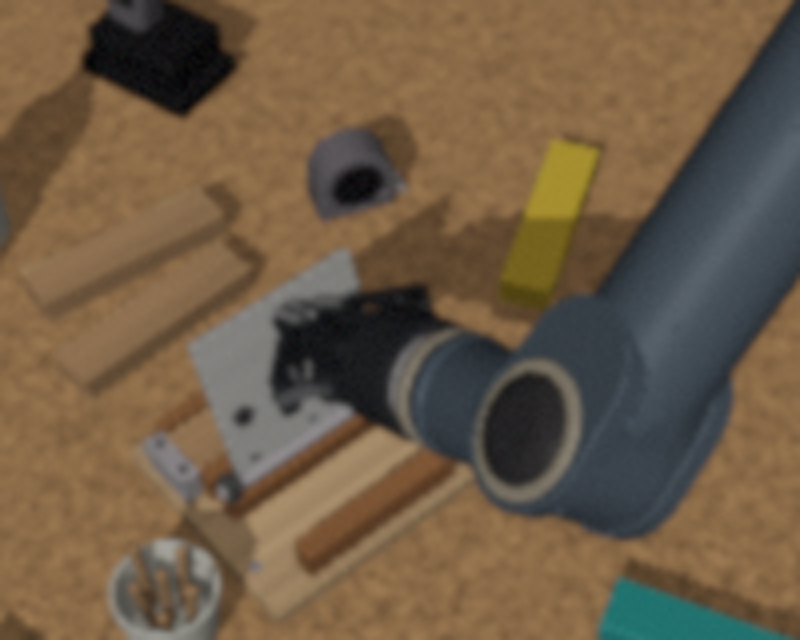

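View pics/w4.png

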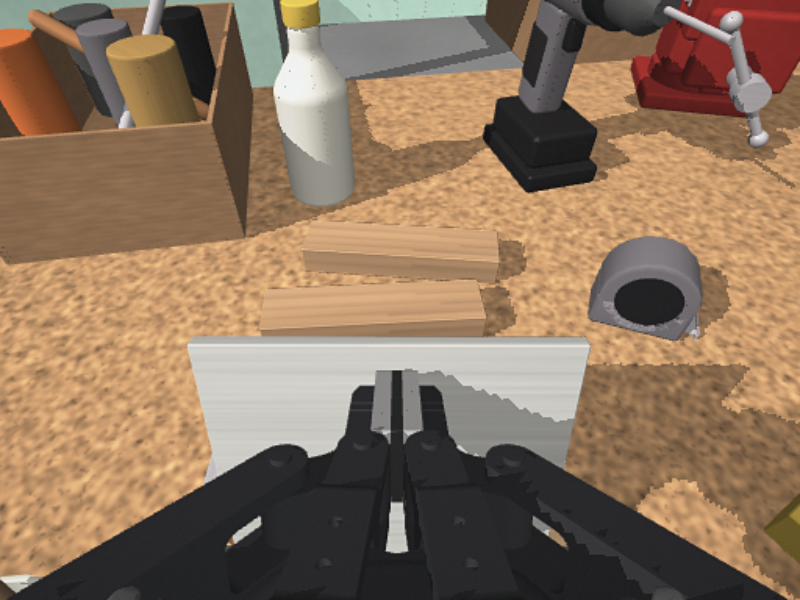

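The plate is upright and just past, at about 1.9 rad, with the finger tips on its face. Continuing with the same tool attitude, then I'll finish with a vertical tool.

```bash
python3 - <<'E'
from h import *
np.set_printoptions(precision=3,suppress=True)
from plant import robot
a=.5
for th in np.arange(2.04,2.65,.14):
    P,R,g=pose(th,a)
    try: r=robot.move_straight(P,vel=.05,contact_N=14)
    except robot.IKError as e: print("IK",th,e);break
    s=robot.sense();print(round(th,2),r,round(s['t'],2),wj(s['tcp_pos']),s['wrist_force'],np.array(s['joint_pos']))
    if r: break
b=np.array(jw(0,np.cos(a),0))-np.array(jw(0,0,0)); b[2]=np.sin(a)
p=np.array(robot.sense()['tcp_pos'])
robot.move_straight(list(p+.06*b+[0,0,.05]),vel=.15)
s=robot.sense();print(s['t'],wj(s['tcp_pos']),np.array(s['joint_pos']))
for yw in (1.395,1.395-np.pi,-.176,2.966):
  for z in (.16,.065): print(yw,z,robot.inverse_kinematics(jw(0,-.105,z),[np.pi,0,yw]))
f=robot.grab_frame("scene");crop(f,150,100,350,260,4,"pics/s5.png")
E
```

```text
2.04 False 18.01 [-0.    -0.034  0.143] [ 0.8   -0.25  -0.047] [-0.558  0.791  0.495  1.761  0.718  1.178  2.373]
2.18 False 18.43 [-0.    -0.046  0.136] [0.641 0.507 0.596] [-0.545  0.798  0.498  1.772  0.728  1.154  2.367]
2.32 False 18.83 [-0.    -0.056  0.129] [ 0.022 -0.752 -0.285] [-0.534  0.807  0.501  1.781  0.736  1.132  2.36 ]
2.46 False 19.24 [-0.    -0.066  0.12 ] [0.91  0.035 0.63 ] [-0.523  0.819  0.503  1.789  0.743  1.109  2.35 ]
2.6 False 19.65 [-0.    -0.074  0.11 ] [ 0.21   0.377 -0.091] [-0.512  0.833  0.505  1.796  0.75   1.086  2.34 ]
20.425 [-0.001 -0.022  0.188] [-0.581  0.728  0.503  1.739  0.715  1.248  2.424]
1.395 0.16 [-0.094  0.524  0.538  1.741 -0.317  0.963  1.963]
1.395 0.065 [-0.019  0.631  0.434  1.8   -0.357  0.788  1.991]
-1.746592653589793 0.16 [-0.419  0.739  1.11   1.759 -0.732  1.124 -0.816]
-1.746592653589793 0.065 [-0.404  0.903  1.104  1.822 -0.94   1.052 -0.667]
-0.176 0.16 [-0.419  0.739  1.11   1.759 -0.732  1.124  0.755]
-0.176 0.065 [-0.314  0.788  0.911  1.817 -0.77   0.935  0.77 ]
2.966 0.16 [ 1.029  0.798 -1.181  1.673  0.782  1.222  2.629]
2.966 0.065 [ 0.94   0.839 -0.997  1.741  0.814  1.035  2.609]
```

View pics/s5.png

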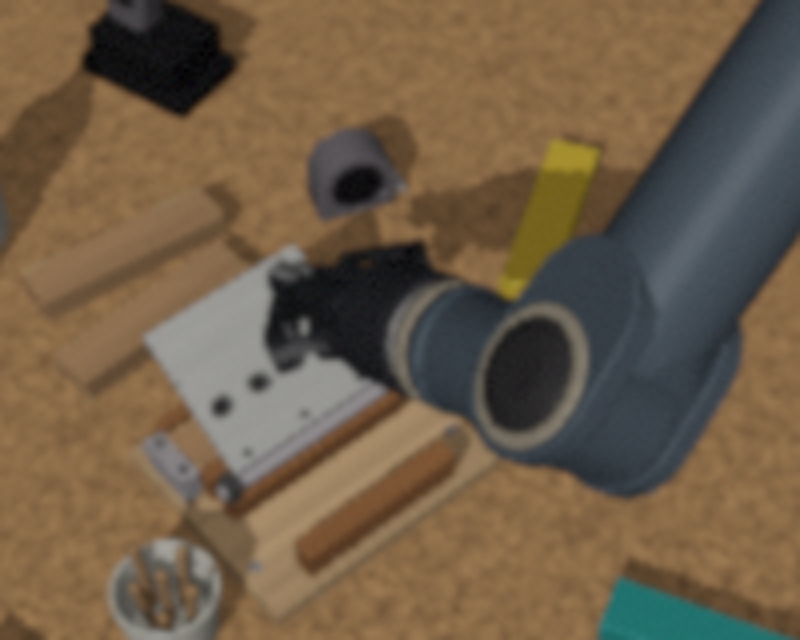

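The plate is at about 2.6 rad and holds there. I switch to a vertical tool and press its outer part down slowly.

```bash
python3 - <<'E'
from h import *
np.set_printoptions(precision=3,suppress=True)
from plant import robot
def st(m): s=robot.sense();print(m,round(s['t'],2),wj(s['tcp_pos']),s['wrist_force'])
p=np.array(robot.sense()['tcp_pos']); robot.move_straight(list(p+[0,0,.03]),vel=.15)
robot.goto(jw(0,-.099,.175),[np.pi,0,1.395]);st("above")
r=robot.move_straight(jw(0,-.099,.075),vel=.05,contact_N=14);st(r)
r=robot.move_straight(jw(0,-.099,.050),vel=.025,contact_N=12);st(r)
robot.sleep(.2);st("hold")
f=robot.grab_frame("wrist");cv2.imwrite("pics/w6.png",cv2.resize(f["image"][:,:,::-1],(800,600)))
E
```

```text
above 21.79 [-0.    -0.097  0.174] [1.195 1.184 0.139]
False 23.94 [ 0.    -0.099  0.075] [ 0.268  0.282 -0.21 ]
True 24.62 [ 0.    -0.099  0.059] [-1.366 -0.109  6.597]
hold 24.82 [ 0.    -0.099  0.059] [-1.338  0.12   5.573]
```

View pics/w6.png

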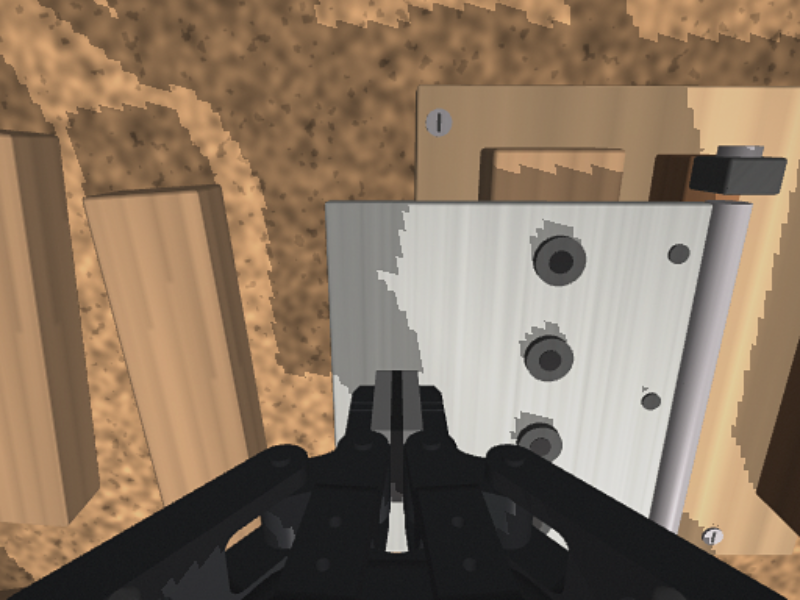

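The stop came at TCP z = 0.059 m, which is exactly the flat height. I'll press once more, lift clear, and inspect.

```bash
python3 - <<'E'
from h import *
np.set_printoptions(precision=3,suppress=True)
from plant import robot
def st(m): s=robot.sense();print(m,round(s['t'],2),wj(s['tcp_pos']),s['wrist_force'])
r=robot.move_straight(jw(0,-.104,.050),vel=.02,contact_N=12);st(r)
robot.move_straight(jw(0,-.1,.20),vel=.15);st("up")
robot.goto([.38,.15,.30],[np.pi,0,1.395]);st("clear")
f=robot.grab_frame("scene");np.savez("pics/scene7.npz",**f);crop(f,150,100,350,260,4,"pics/s7.png")
f=robot.grab_frame("top");np.savez("pics/top7.npz",**f);crop(f,225,130,315,215,7,"pics/t7.png")
P=[]
for y in range(100,450,5):
    for x in range(330,640,5):
        q=w(f,225+x/7,130+y/7); j=wj(q)
        if -.115<j[1]<-.06 and abs(j[0])<.055: P.append(j)
P=np.array(P);k,_,_,_=np.linalg.lstsq(np.c_[P[:,1],np.ones(len(P))],P[:,2],rcond=None);print(len(P),"slope",k,P[:,2].mean())
E
```

```text
True 25.11 [ 0.    -0.099  0.059] [-0.688 -0.188  4.937]
up 26.2 [-0.001 -0.1    0.199] [ 0.473  0.041 -0.811]
clear 27.81 [-0.277  0.221  0.3  ] [-0.102 -0.665  0.762]
1088 slope [0.001 0.047] 0.04646935171947123
```

View pics/t7.png

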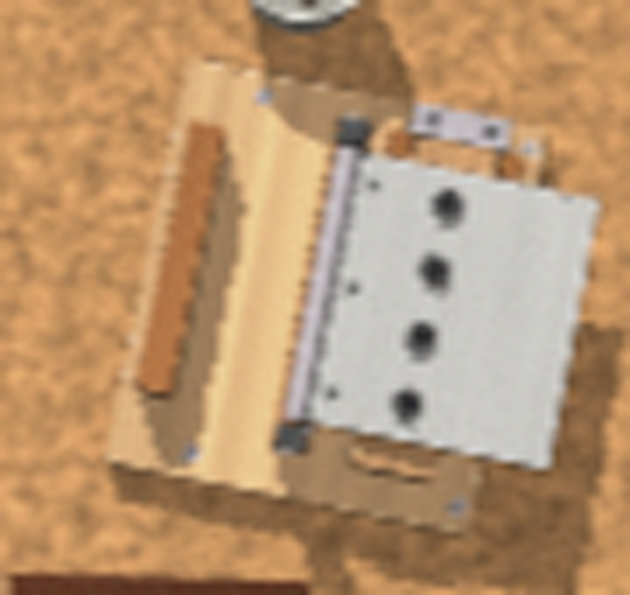

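View pics/s7.png

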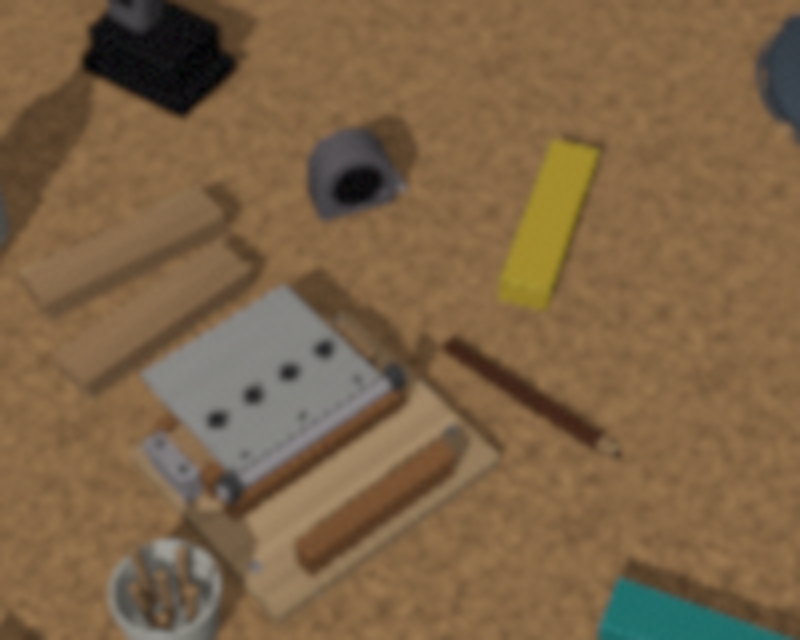

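```bash
python3 - <<'E'
from h import *
f=load("top7")
for x,y in [(353,466),(432,480),(392,473)]: print(wj(c1(f,x,y,.04)))
crop(f,268,142,305,158,20,"pics/t8.png")
E
```

```text
[-0.07978328 -0.0312595   0.04      ]
[-0.07893052 -0.06879166  0.04      ]
[-0.07940305 -0.04979798  0.04      ]
```

View pics/t8.png

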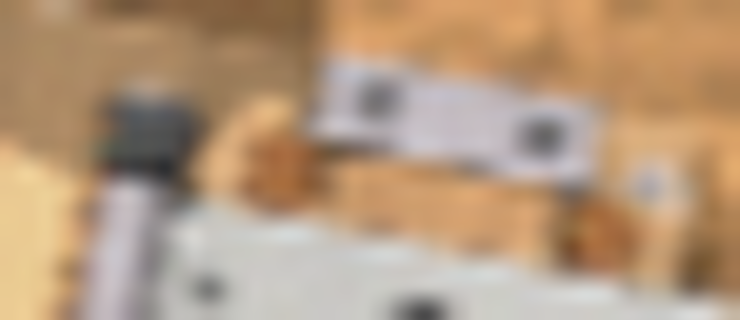

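The near end is at jig x ≈ -0.079 (home is -0.080), and the far end meets the stop at (450,165) with no floor showing. Handing in.

```bash
python3 -c "
from plant import robot
robot.close_job();print(robot.sense()['t'])"
```

```text
the job is handed in; nothing more can be done
the job is handed in; nothing more can be done
```

The jig is ready and the job is handed in: the batten is home against the end stop and the drill plate lies flat over it. The last clock reading before hand-in was 27.8 s of the 58 s allowed, and no verdict is reported.

- **Batten:** I pushed its near end with the closed fingertips until contact, then pressed again. Both pushes stopped at the same place. In the last top view its near end measures jig x ≈ -79 mm (home is -80 mm), and no gap shows at the stop.
- **Drill plate:** I tipped it from beneath its free edge to about 2.6 rad with one tilted finger attitude, then pressed it down slowly with the tool vertical. The press stopped at exactly the flat height, and again on a second press. The depth fit gives a slope of about 0.001 rad, so it lies flat.
- **Rest of the bench:** The arm was lifted clear before hand-in. The bystanders near the jig look unmoved in the last pictures. I did not look again at the try square or glue bottle, but the arm never went near them.

No check failed or disagreed. The depth camera put the plate's top about 1.5 mm low, which is within its calibration.

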